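# Pop a drill bush from its spring dispenser and trap it on the runway

### The job

Of the two bush dispensers, use the one loaded with the thicker steel bush: with one finger press its spring plunger right down so that the ejector pops the bush out of its seat, and with the other finger trap the bush on the sloping runway before it rolls off the open end. Let the ejector move the bush out of the seat: do not pull it out with the fingers, and do not pinch or lift it. The job finishes while holding: the plunger still held down, the bush at rest against the finger on the runway, ready to be picked off; leave the other dispenser and everything else on the bench alone.

Things in the scene. Friction and masses are not known exactly. Their poses are not given: they have to be found in the camera images.
- dispenser: Grey fixed bench dispenser with the thick bush, x -120 to +100 mm, y -65 to +65 mm; its twin stands on either side of it. Origin on the bench. x points the way the bush rolls, y from the plunger to the runway, z up. Runway along x, centre line y=+35; plunger at x=+30, y=-35. A block behind the seat is 76 mm high (x -120 to -98); linkage cover 34 mm.
- crest (a point): Top of the runway floor on its centre line (dispenser x -52, y +35, z 45 mm). Towards +x the dark steel floor falls at 8 degrees to the open end (33.5 mm high at x=+30). Towards -x it falls at 8 degrees into the seat, where the bush's centre lies at x -70, z 58 mm. Lane 44 mm wide inside; side rails 5 mm thick, 8 mm above the floor.
- open_end (a point): Floor of the runway at its open end, on the centre line (dispenser x +100, y +35, z 24 mm). A popped bush rolls freely from the crest to here in about 0.6 s and falls off.
- plunger (a joint): Travel of the spring plunger of the dispenser with the thick bush, m: 0 up, 0.014 fully down. Spring force 1.8 N rising to 6 N; it comes back up when released. It drives the ejector, a steel plate behind the bush that moves towards +x by twice this travel and pushes the bush over the crest when the plunger is about 9 mm down.
- plunger_top (a point): Centre of the top of that plunger's round black cap, 28 mm across; 60 mm above the bench when up, 46 mm when fully down. It moves with the plunger. Fully down, it is 12.5 mm higher than the runway floor beside it.
- bush: The thick plain steel bush: a cylinder 30 mm in diameter, 40 mm long, with a dark bore 16 mm across, about 0.15 kg, lying across the runway. Origin at its centre; y along its axis; it turns about y as it rolls. On the runway beside the plunger its centre is 49 mm and its top 64 mm above the bench.
- other_dispenser: The twin dispenser with the thin bush, the same in every measure; to be left alone.
- other_plunger (a joint): Travel of the other dispenser's plunger, m; to be left at 0.
- other_bush: The thin steel bush in the other dispenser's seat: 18 mm in diameter, 40 mm long. Origin at its centre. Leave alone.
- collet: Bystander: steel collet standing on the bench between the dispensers, 33 mm in diameter, 40 mm high; origin under its centre.
- milling_cutter: Bystander: flat toothed cutter disc, 100 mm in diameter, 12 mm thick, lying on the bench beyond the dispensers; origin under its centre.
- wrench: Bystander: open-ended wrench lying at the right; origin at its underside.
- parallel: Bystander: ground steel bar 120 x 12 x 25 mm on edge, between the dispensers, at the robot's end; origin under its centre.
- v_block: Bystander: dark steel V-block, 50 x 50 x 40 mm, at the left; origin under its centre.
- arbor: Bystander: short turned steel arbor, 44 mm in diameter, 60 mm high, standing at the right; origin under its centre.
There are look-alikes about, which are no part of the job. Leave any green or orange look-alike of the bush alone.

How it is judged:
By the outcome, as a careful person would: the job done as asked, in the order asked, and still so for the second after the job is handed in, while the arm keeps its last pose, push and grip.
It also fails if it takes over 29 s, if anything falls off the work surface, if the arm or the gripper's body presses on something with over 40 N, if the wrist force passes 120 N, or if a joint passes its speed limit or range.

### The arm

A 7-joint arm with a two-finger parallel gripper is mounted at the origin on the work surface. World frame = base frame: x ahead of the robot, y to its left, z up, the work surface at z = 0. Lengths are in m, angles in degrees, forces in N, time in s.
With the tool pointing down it reaches from about 0.425 to 0.875 m from the base axis. Payload 4.7 kg.
Tool frame: the origin (TCP) lies on the front face of the gripper's body, between the roots of the fingers; the fingertips stand 70 mm ahead of it and the grasp point (between the pads) lies 51 mm ahead of it; z points along the fingers, y is the direction in which the jaws open and shut (so a half turn about z gives the same grasp; the last joint's range is limited). The gripper opens to 87 mm and grips with 3 to 60 N. Pads are 19 mm wide; open, the fingers measure 117 mm over their backs; the gripper's body (75 mm by 190 mm) begins 51 mm behind the grasp point.
Start: joints at [-68.463, 18.392, -4.016, 83.108, 1.295, 78.541, -3.26], TCP at [0.23, 0.608, 0.292] pointing down, gripper open.
Joint ranges: [-163.93, 163.93], [-17.29, 119.83], [-79.2, 71.16], [3.27, 140.29], [-89.18, 269.18], [5.43, 117.66], [-154.24, 154.24]. Speed limits (degrees/s): [147.25, 147.25, 180, 180, 180, 180, 180].

### API

Orientations are given as [roll, pitch, yaw] about the fixed x, y, z axes, in that order (R = Rz(yaw) Ry(pitch) Rx(roll)).
In Python, from cell import env gives the robot as it stands.
- The arm moves only by the tool drive_tool, never from a script. Its argument "commands" is a list of rows, each a list of 7 numbers: the shift along the tool's x, y, z in cm, then the turn, a rotation vector about the tool's x, y, z in degrees, then the opening, from 0 (shut) to 1 (fully open). In form: [[tx, ty, tz, rx, ry, rz, hand], ...]. A call has 1 to 20 rows; each row shifts and turns the commanded pose from where the row before left it, along the tool's axes as they then stand; what a row does not reach is not made up. A row lasts 1/12 s, in which the tool goes at most 41.7 mm and 7.16 degrees, less where a joint would pass 70% of its speed; a pose out of reach is approached as far as the arm can. A call is refused whole if a number of a shift passes 4.17 or a number of a turn 7.16, either way. A call with a gripper value outside its range is refused whole. The fingers move at their own pace and stop on an object; "force" is the grip in N (left out, the last holds). Time passes only in rows, so rows that do not move let the fingers close. It gives the time, the measured TCP pose, the force and the opening at its end, in the units of the state.
- env.get_obs(): the state, without advancing time (a new reading comes with each control period).
- env.read_camera(name): name is "scene" or "top" or "wrist"; returns a dict with "img" (480x640x3 uint8, blue, green, red), "mtx" (3x3 intrinsics, pixels), "k1" (the pictures are not rectified: a ray, as slopes to the right and down, at radius r is drawn at 1 + k1 r^2 times it, then the intrinsics apply), "pose" (4x4, takes a point from camera to world coordinates). Camera axes: x right, y down, z forward; pixel columns grow to the right and rows downward; lengths in m; the calibration is good to about 2 mm. A picture is of the moment at which its call begins. There is no depth.
- env.sign_off(): hands the job in, once; it reports no verdict.
The state is a dict: "time_s": time; "qpos": joint angles; "joint_velocities": joint speeds; "effort": joint torques, N m; "tool_pos": TCP position; "tool_rot": TCP orientation; "force": force on the tool from outside, world axes, zero at the start; "wrist_torque": the same for the moment, N m; "grip_width": finger opening in m.
Only numpy, scipy, OpenCV 4.12 (cv2) and the standard library are available. Lean on these libraries where they do the work, as an engineer would, in place of code of your own. Each camera call takes 0.05 s, during which the arm holds its last target.

## Working session

There is one attempt and no reset: what is moved stays moved. The work goes in short steps, Python scripts to look and compute and a tool call to move; the robot and the scene stay as the last step left them, time stands still between calls to the robot, and variables do not carry over. Pictures are saved under pics/ and viewed, and the job is handed in when it is done.

Besides the shell and the picture viewer there is one more tool, called after ">>>" as name(argument=value, ...) on one line, values as JSON. drive_tool: Moves the arm, as the interface text tells. Its arguments: {"type":"object","properties":{"commands":{"type":"array"},"force":{"type":"number"}},"required":["commands"]}

```bash
mkdir -p pics; ls
cat > h.py <<'E'
import numpy as np,cv2
from cell import env
def shot(n,fn):
    r=env.read_camera(n); cv2.imwrite('pics/'+fn+'.png',r['img']); np.savez('pics/'+fn+'.npz',mtx=r['mtx'],k1=r['k1'],pose=r['pose']); return r
def load(fn):
    d=np.load('pics/'+fn+'.npz'); return dict(img=cv2.imread('pics/'+fn+'.png'),mtx=d['mtx'],k1=float(d['k1']),pose=d['pose'])
def ray(c,uv):
    p=cv2.undistortPoints(np.array([[uv]],float),c['mtx'],np.array([c['k1'],0,0,0,0]))[0,0]
    d=c['pose'][:3,:3]@np.array([p[0],p[1],1]); return c['pose'][:3,3],d/np.linalg.norm(d)
def plane(c,uv,z):
    o,d=ray(c,uv); return o+d*(z-o[2])/d[2]
def tri(obs):
    A=np.zeros((3,3));b=np.zeros(3)
    for c,uv in obs:
        o,d=ray(c,uv);P=np.eye(3)-np.outer(d,d);A+=P;b+=P@o
    x=np.linalg.solve(A,b); res=[np.linalg.norm((np.eye(3)-np.outer(d,d))@(x-o)) for o,d in (ray(c,uv) for c,uv in obs)]
    return x,res
def proj(c,X):
    T=np.linalg.inv(c['pose']);p=T[:3,:3]@np.array(X)+T[:3,3]
    q,_=cv2.projectPoints(p.reshape(1,1,3),np.zeros(3),np.zeros(3),c['mtx'],np.array([c['k1'],0,0,0,0]));return q[0,0]
E
python3 - <<'E'
from h import *
for n in('scene','top','wrist'):
    r=shot(n,n+'0');print(n,r['mtx'].tolist(),r['k1'],np.round(r['pose'],3).tolist())
print(env.get_obs())
E
```

```text
pics
scene [[543.8423202889984, 0.0, 314.63657850275536], [0.0, 543.8423202889984, 234.2015639419834], [0.0, 0.0, 1.0]] -0.0429358665324092 [[-0.802, 0.43, -0.414, 1.06], [0.597, 0.587, -0.547, 0.593], [0.008, -0.686, -0.727, 0.907], [0.0, 0.0, 0.0, 1.0]]
top [[444.7789695702276, 0.0, 318.65492675333024], [0.0, 444.7789695702276, 246.32415538785796], [0.0, 0.0, 1.0]] -0.10878824890491473 [[0.004, -0.999, 0.054, 0.528], [-1.0, -0.004, -0.01, -0.011], [0.01, -0.054, -0.998, 1.237], [0.0, 0.0, 0.0, 1.0]]
wrist [[400.8339375857267, 0.0, 321.5597692597511], [0.0, 400.8339375857267, 241.3367574956292], [0.0, 0.0, 1.0]] -0.02051532735976966 [[0.354, 0.897, 0.266, 0.157], [0.935, -0.338, -0.103, 0.636], [-0.002, 0.285, -0.958, 0.383], [0.0, 0.0, 0.0, 1.0]]
{'time_s': 0.15, 'qpos': array([-68.46205277,  18.42917611,  -4.01586822,  83.15724372,
         1.29482927,  78.54258389,  -3.25954157]), 'joint_velocities': array([-0.03494436, -0.07122978,  0.05044951, -0.1903675 ,  0.00615854,
        0.08347136,  0.04815305]), 'effort': array([ 2.62347867e-04, -4.91798365e+01, -4.04267516e-01, -3.12881219e+01,
       -6.39345101e-02,  4.04004101e-02,  1.26947266e-04]), 'tool_pos': array([0.23000125, 0.60761085, 0.29142823]), 'tool_rot': array([-1.79916205e+02,  4.80688957e-03,  1.59272158e+02]), 'force': array([-0.76427006,  0.46159644, -0.74056015]), 'wrist_torque': array([ 0.0119407 , -0.0206821 ,  0.00625558]), 'grip_width': 0.08719194340265873}
```

View pics/scene0.png

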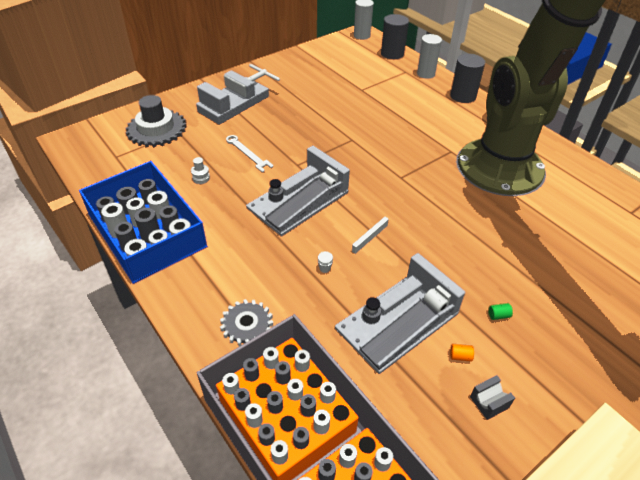

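View pics/top0.png

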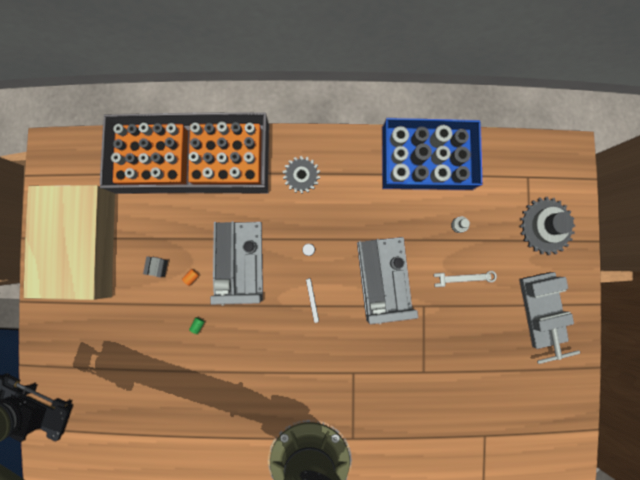

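View pics/wrist0.png

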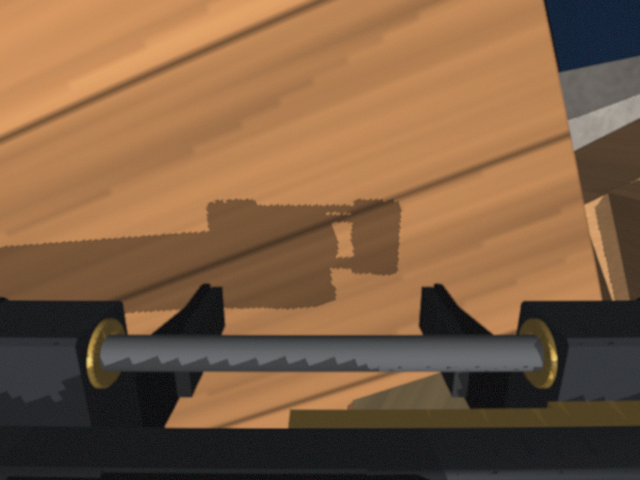

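Run:
```python
from h import *
a=load('scene0')['img'];b=load('top0')['img']
A=cv2.resize(a[240:380,325:475],(400,373),interpolation=cv2.INTER_CUBIC);B=cv2.resize(a[130:270,235:385],(400,373),interpolation=cv2.INTER_CUBIC)
C=cv2.resize(b[212:312,200:275],(300,400),interpolation=cv2.INTER_CUBIC)
D=cv2.resize(b[230:330,350:425],(300,400),interpolation=cv2.INTER_CUBIC)
cv2.imwrite('pics/c1.png',np.hstack([A,B]));cv2.imwrite('pics/c2.png',np.hstack([C,D]))
```

```text
(no output)
```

View pics/c1.png

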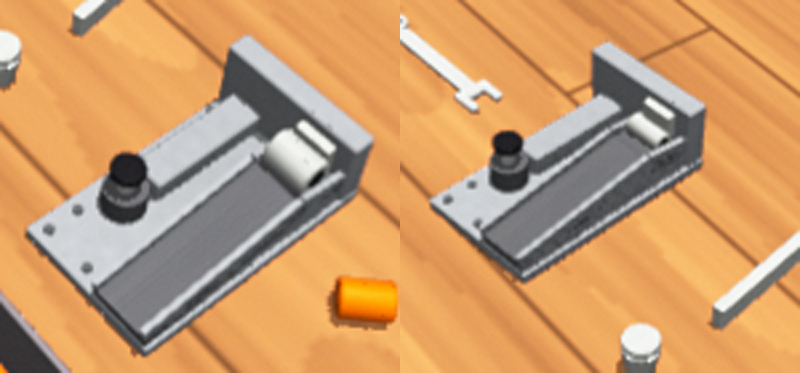

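View pics/c2.png

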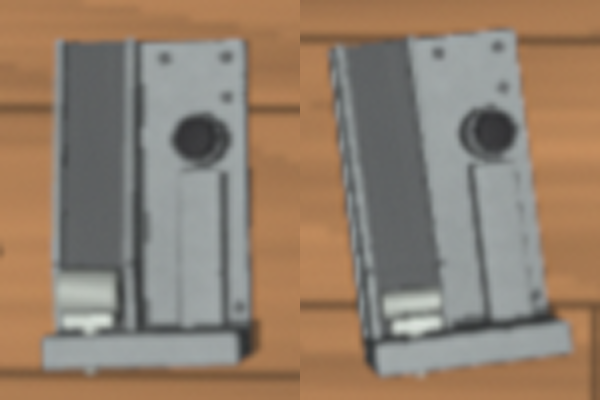

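Run:
```python
from h import *
S=load('scene0');T=load('top0')
def caps(c,box,th):
    x0,y0,x1,y1=box;g=cv2.cvtColor(c['img'],cv2.COLOR_BGR2GRAY)[y0:y1,x0:x1]
    m=(g<th).astype(np.uint8);n,l,s,ce=cv2.connectedComponentsWithStats(m)
    for i in range(1,n):
        if s[i,4]>15: print(th,s[i]+np.array([x0,y0,0,0,0]),ce[i]+[x0,y0])
for th in(35,45,55,65): print('S');caps(S,(355,285,395,330),th);print('T');caps(T,(236,232,264,262),th)
a=S['img'];b=T['img']
def big(im,x0,y0,x1,y1,k):
    o=cv2.resize(im[y0:y1,x0:x1],None,fx=k,fy=k,interpolation=cv2.INTER_NEAREST)
    for i in range(x0-x0%10+10,x1,10): cv2.putText(o,str(i),((i-x0)*k,10),0,.35,(0,0,255),1);cv2.line(o,((i-x0)*k,12),((i-x0)*k,20),(0,0,255),1)
    for i in range(y0-y0%10+10,y1,10): cv2.putText(o,str(i),(0,(i-y0)*k+4),0,.35,(0,0,255),1);cv2.line(o,(22,(i-y0)*k),(28,(i-y0)*k),(0,0,255),1)
    return o
cv2.imwrite('pics/g1.png',big(a,325,245,475,375,5));cv2.imwrite('pics/g2.png',big(b,200,212,275,312,6))
```

```text
S
35 [366 299  13  11  68] [372.44117647 303.89705882]
T
S
45 [366 298  14  12 128] [372.5078125 303.7578125]
45 [363 313  10  10  40] [366.425 318.275]
T
S
55 [366 298  14  13 137] [372.59124088 303.79562044]
55 [363 313  17  10  83] [370.06024096 318.71084337]
T
55 [245 242   9   8  20] [249.15 244.45]
S
65 [365 298  15  16 163] [372.04294479 304.47852761]
65 [362 313  18  10  93] [370.06451613 318.62365591]
T
65 [244 242  11   9  77] [248.76623377 245.83116883]
```

View pics/g1.png

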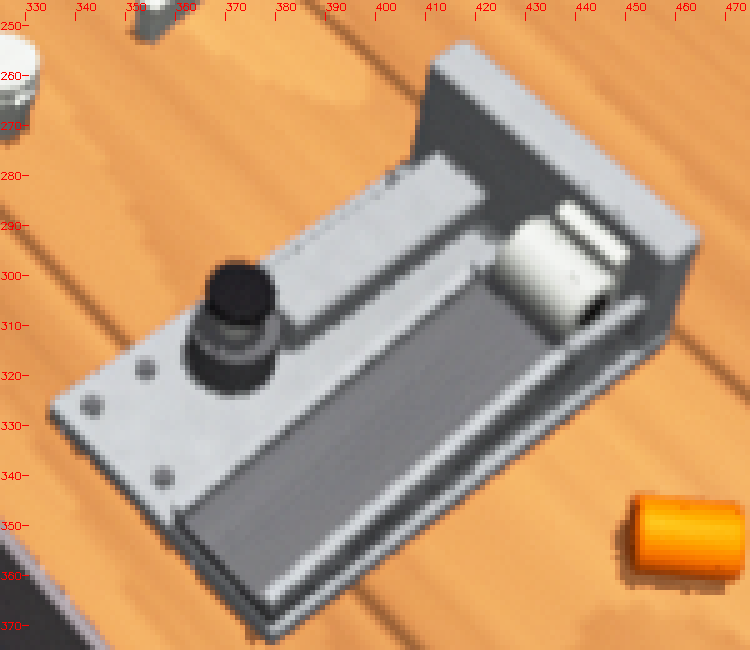

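View pics/g2.png

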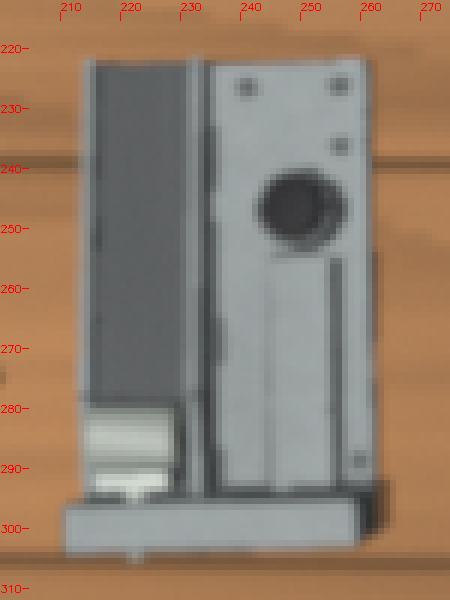

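Run:
```python
from h import *
S=load('scene0');T=load('top0')
P={'cap':((372.3,302.5),(249,246),(30,-35,60)),'b1':((410.7,257.7),(259.3,296),(-98,-65,76)),'b2':((417.7,253),(258.7,302.5),(-120,-65,76)),'b3':((464.7,291.7),(210.3,303.6),(-120,65,76)),'b4':((457.2,297),(210.3,296),(-98,65,76))}
W=[];L=[]
for k,(s,t,l) in P.items():
    x,r=tri([(S,s),(T,t)]);print(k,np.round(x*1e3,1),np.round(np.array(r)*1e3,1),'T@z',np.round(plane(T,t,l[2]/1e3)*1e3,1),'S@z',np.round(plane(S,s,l[2]/1e3)*1e3,1));W.append(x);L.append(l)
# fit from 2D
W=np.array(W)[:,:2];L=np.array(L)[:,:2]/1e3
a=L-L.mean(0);b=W-W.mean(0);th=np.arctan2((a[:,0]*b[:,1]-a[:,1]*b[:,0]).sum(),(a*b).sum());R=np.array([[np.cos(th),-np.sin(th)],[np.sin(th),np.cos(th)]])
o=W.mean(0)-R@L.mean(0);print('yaw',np.degrees(th),'o',o,(W-(L@R.T+o))*1e3)
for n,l in dict(crest=(-.052,.035),end=(.1,.035),plg=(.03,-.035),mid=(.03,0)).items():print(n,R@np.array(l)+o)
for n,l in dict(end=(.1,.035,.024),bush=(-.07,.035,.058),plg=(.03,-.035,.06),crest=(-.052,.035,.045),c1=(.1,-.065,0.0),c2=(.1,.065,0.0)).items():
    w=np.r_[R@np.array(l[:2])+o,l[2]];print(n,proj(S,w),proj(T,w))
```

```text
cap [592.6 162.8  54.2] [0.3 0.3] T@z [592.6 161.7  60. ] S@z [595.6 166.   60. ]
b1 [461.7 131.5  67.6] [1. 1.] T@z [461.5 131.1  76. ] S@z [468.4 135.5  76. ]
b2 [444.6 132.7  71.9] [0.5 0.5] T@z [444.6 132.6  76. ] S@z [448.1 134.7  76. ]
b3 [441.  259.6  72.5] [0.8 0.8] T@z [440.7 259.4  76. ] S@z [444.3 260.5  76. ]
b4 [461.1 259.7  71.6] [1.3 1.3] T@z [460.5 259.6  76. ] S@z [465.3 260.6  76. ]
yaw 0.8867702606396085 o [0.56130007 0.1975084 ] [[ 0.79829317 -0.17227474]
 [-2.61963832  0.46585878]
 [ 2.31474722  2.07424982]
 [ 0.68741493 -1.05481722]
 [-1.18081701 -1.31301664]]
crest [0.50876463 0.23169943]
end [0.66074642 0.23405185]
plg [0.59183816 0.16297689]
mid [0.59129648 0.19797269]
end [367.9461806  355.02997874] [225.02840672 221.8253644 ]
bush [435.21920063 299.10593781] [222.53467727 284.26497029]
plg [372.75762713 300.54854806] [248.52308487 246.27112583]
crest [427.61446686 307.65575372] [223.50177794 277.39477358]
c1 [333.62494648 326.16640904] [262.31931863 222.31330749]
c2 [377.57737506 373.03439211] [216.11315367 222.90047351]
```

>>> drive_tool(commands=[[-3.0, -1.6, 0.4, 0, 0, 0, 0.63], [-3.0, -1.6, 0.4, 0, 0, 0, 0.63], [-3.0, -1.6, 0.4, 0, 0, 0, 0.63], [-3.0, -1.6, 0.4, 0, 0, 0, 0.63], [-3.0, -1.6, 0.4, 0, 0, 0, 0.63], [-3.0, -1.6, 0.4, 0, 0, 0, 0.63], [-3.0, -1.6, 0.4, 0, 0, 0, 0.63], [-3.0, -1.6, 0.4, 0, 0, 0, 0.63], [-3.0, -1.6, 0.4, 0, 0, 0, 0.63], [-3.0, -1.6, 0.4, 0, 0, 0, 0.63], [-3.0, -1.6, 0.4, 0, 0, 0, 0.63], [-3.0, -1.6, 0.4, 0, 0, 0, 0.63], [-3.0, -1.6, 0.4, 0, 0, 0, 0.63], [-3.0, -1.6, 0.4, 0, 0, 0, 0.63], [0, 0, 0, 0, 0, -7, 0.63], [0, 0, 0, 0, 0, -7, 0.63], [0, 0, 0, 0, 0, -7, 0.63], [0, 0, 0, 0, 0, 0, 0.63], [0, 0, 0, 0, 0, 0, 0.63]])

```text
time_s: 1.73
tool_pos: [0.5435, 0.2497, 0.236]
tool_rot: [-180.0, -0.0, -179.9]
force: [1.0, -1.0, 0.1]
grip_width: 0.0552
```

Run:
```python
from h import *
r=shot('wrist','w1');print(np.round(r['pose'],3).tolist())
```

```text
[[-0.002, 0.959, 0.284, 0.466], [1.0, 0.002, 0.0, 0.25], [-0.0, 0.284, -0.959, 0.328], [0.0, 0.0, 0.0, 1.0]]
```

View pics/w1.png

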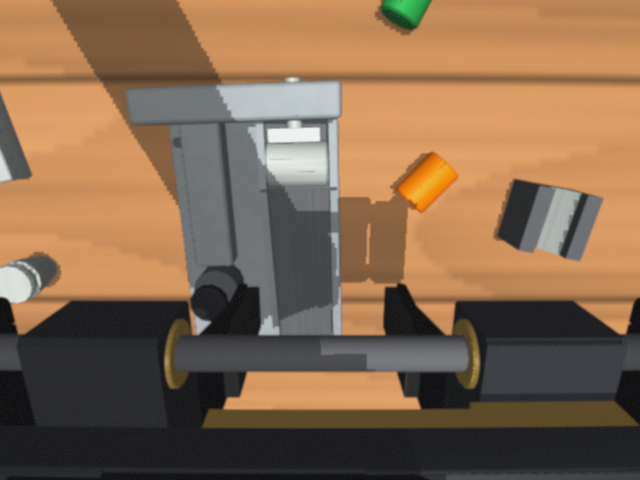

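Run:
```python
from h import *
W=load('w1');T=load('top0');S=load('scene0')
g=cv2.cvtColor(W['img'],cv2.COLOR_BGR2GRAY)
o=cv2.resize(W['img'][70:340,110:360],None,fx=2.2,fy=2.2,interpolation=cv2.INTER_CUBIC);cv2.imwrite('pics/w1c.png',o)
m=(g[270:325,185:250]<32).astype(np.uint8);n,l,s,c=cv2.connectedComponentsWithStats(m)
for i in range(1,n):
  if s[i,4]>20:print(s[i],c[i]+[185,270])
for p in((211,300),(213,301)):
  print(plane(W,p,.06),tri([(W,p),(T,(249,246))]),tri([(W,p),(T,(249,246)),(S,(372.3,302.5))]))
for n,p in dict(bl=(128,90),br=(340,82),fr=(340,115),fl=(132,124)).items(): print(n,plane(W,p,.076))
```

```text
[  11   14   54   41 1127] [232.18988465 307.48269743]
[ 0 33  4 19 44] [185.97727273 311.90909091]
[0.59025633 0.16962722 0.06      ] (array([0.59456807, 0.1647735 , 0.04762668]), [np.float64(0.0017997991144382908), np.float64(0.0017997991144382405)]) (array([0.59300828, 0.16444841, 0.0535221 ]), [np.float64(0.0031508106283621652), np.float64(0.0017632127610951664), np.float64(0.0016518603812505244)])
[0.5910494  0.17103254 0.06      ] (array([0.59518701, 0.1654677 , 0.04675443]), [np.float64(0.002595826295089236), np.float64(0.0025958262950893257)]) (array([0.59333147, 0.16502737, 0.05383896]), [np.float64(0.004140199078558919), np.float64(0.0024158108984964843), np.float64(0.0020237917971542077)])
bl [0.44703995 0.13518289 0.076     ]
br [0.44279536 0.2610478  0.076     ]
fr [0.46140376 0.26131065 0.076     ]
fl [0.46651476 0.13511546 0.076     ]
```

View pics/w1c.png

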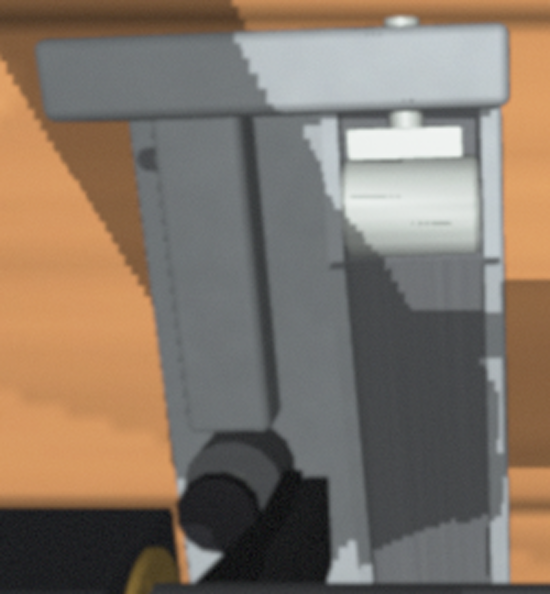

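>>> drive_tool(commands=[[-2.5, -2.6, 0, 0, 0, -1.3, 0.63], [-2.4, -2.6, 0, 0, 0, 0, 0.63], [0, 0, 0, 0, 0, 0, 0.63], [0, 0, 0, 0, 0, 0, 0.63]])

```text
time_s: 2.12
tool_pos: [0.5947, 0.1958, 0.2361]
tool_rot: [-179.9, 0.0, -178.8]
force: [-0.4, 0.3, 0.1]
grip_width: 0.0546
```

Run:
```python
from h import *
r=shot('wrist','w2');print(np.round(r['pose'],3).tolist());o=env.get_obs();print(o['tool_pos'],o['tool_rot'],o['force'])
```

```text
[[-0.021, 0.958, 0.285, 0.517], [1.0, 0.02, 0.004, 0.195], [-0.002, 0.285, -0.958, 0.328], [0.0, 0.0, 0.0, 1.0]]
[0.59356718 0.19805823 0.23605771] [ 1.79997542e+02 -2.95104715e-02 -1.78629834e+02] [0.3326306  1.04466843 0.38644743]
```

View pics/w2.png

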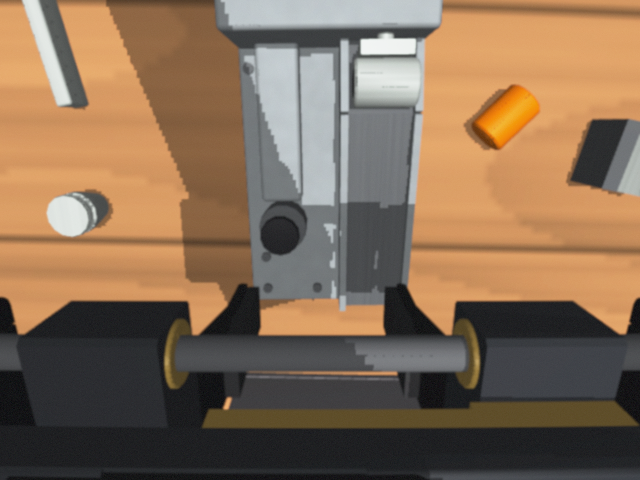

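Run:
```python
from h import *
W=load('w2');W1=load('w1');T=load('top0');S=load('scene0')
g=cv2.cvtColor(W['img'],cv2.COLOR_BGR2GRAY)
for th in(24,30,36,42):
  m=(g[195:265,250:315]<th).astype(np.uint8);n,l,s,c=cv2.connectedComponentsWithStats(m)
  for i in range(1,n):
    if s[i,4]>200:print(th,s[i]+np.array([250,195,0,0,0]),c[i]+[250,195])
o=cv2.resize(W['img'][0:330,210:450],None,fx=2.4,fy=1.8,interpolation=cv2.INTER_CUBIC);cv2.imwrite('pics/w2c.png',cv2.resize(W['img'][20:330,215:445],None,fx=1.9,fy=1.9,interpolation=cv2.INTER_CUBIC))
p=(281,235.5)
print(plane(W,p,.06),tri([(W,p),(T,(249,246)),(S,(372.3,302.5))]),tri([(W,p),(T,(249,246))]),tri([(W,p),(S,(372.3,302.5))]))
W=W
for n,a,b,z in(('lane rail R',(424,112),(410,300),None),('rail inner',(346,112),(342,300),None)):
  pass
for n,p,z in(('block fl',(222,30),.076),('block fr',(440,27),.076),('cornerL',(254,300),.012),('endL',(344,306),.024),('endR',(406,302),.024),('bushL',(355,82),.058),('bushR',(420,82),.058)):print(n,plane(W,p,z))
```

```text
42 [262 217  37  37 851] [279.67097532 237.03760282]
[0.59318254 0.16801965 0.06      ] (array([0.59355758, 0.16465524, 0.05564694]), [np.float64(0.0030486573476585684), np.float64(0.00239155215964099), np.float64(0.0008051323303362889)]) (array([0.59497529, 0.16519844, 0.04736482]), [np.float64(0.002345336682568456), np.float64(0.002345336682568439)]) (array([0.59430216, 0.16659231, 0.05847873]), [np.float64(0.0014137564163207018), np.float64(0.0014137564163206984)])
block fl [0.46737733 0.13678122 0.076     ]
block fr [0.46322549 0.26105948 0.076     ]
cornerL [0.66506602 0.13941035 0.012     ]
endL [0.66326198 0.2162933  0.024     ]
endR [0.65856268 0.26761502 0.024     ]
bushL [0.49214501 0.21522079 0.058     ]
bushR [0.49119608 0.25624766 0.058     ]
```

View pics/w2c.png

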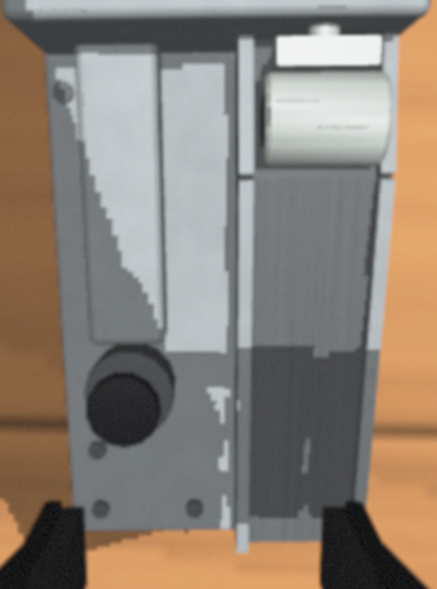

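>>> drive_tool(commands=[[0, 0.3, 2.4, 0, 0, 0, 0.63], [0, 0, 2.4, 0, 0, 0, 0.63], [0, 0, 2.4, 0, 0, 0, 0.63], [0, 0, 2.2, 0, 0, 0, 0.63], [0, 0, 0, 0, 0, 0, 0.63], [0, 0, 0, 0, 0, 0, 0.63], [0, 0, 0, 0, 0, 0, 0.63]])

```text
time_s: 2.75
tool_pos: [0.5936, 0.2028, 0.1437]
tool_rot: [179.9, 0.1, -178.4]
force: [0.8, 0.0, 1.1]
grip_width: 0.0548
```

Run:
```python
from h import *
r=shot('wrist','w3');o=env.get_obs();print(o['tool_pos'],o['tool_rot'],o['force'],o['grip_width'])
r=shot('scene','s3');cv2.imwrite('pics/s3c.png',cv2.resize(r['img'][220:390,310:490],None,fx=3.3,fy=3.3,interpolation=cv2.INTER_CUBIC))
```

```text
[0.59412925 0.20264307 0.14430093] [ 1.79917126e+02  1.61364756e-01 -1.78396051e+02] [ 0.76574629 -0.04570068 -0.10489477] 0.05475362371638961
```

View pics/w3.png

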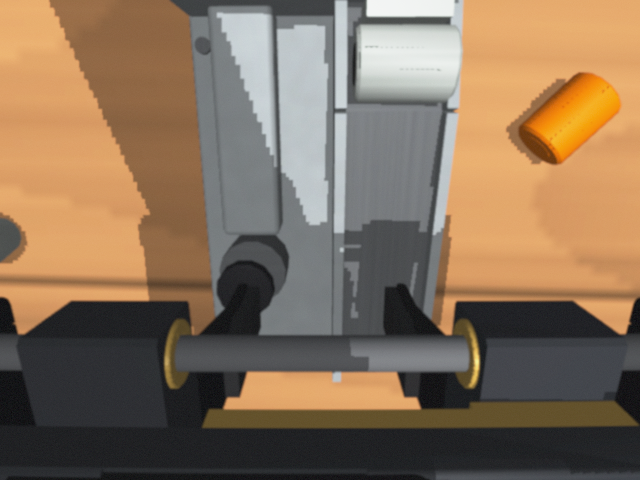

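View pics/s3c.png

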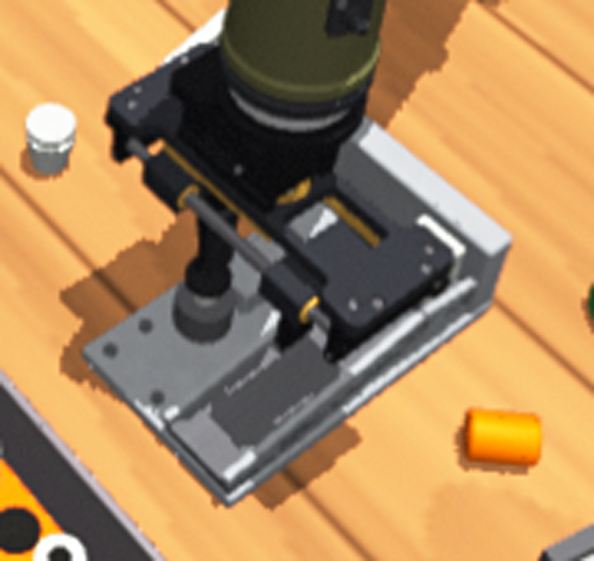

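>>> drive_tool(commands=[[0, 0, 0.6, 0, 0, 0, 0.63], [0, 0, 0.5, 0, 0, 0, 0.63], [0, 0, 0, 0, 0, 0, 0.63], [0, 0, 0, 0, 0, 0, 0.63]])

```text
time_s: 3.18
tool_pos: [0.5931, 0.2014, 0.1309]
tool_rot: [-180.0, -0.0, -178.4]
force: [-0.1, -0.3, 0.6]
grip_width: 0.0549
```

Run:
```python
from h import *
r=shot('wrist','w4');o=env.get_obs();print(o['tool_pos'],o['tool_rot'],o['force'],o['grip_width'])
r=shot('scene','s4');cv2.imwrite('pics/s4c.png',cv2.resize(r['img'][220:390,310:490],None,fx=3.3,fy=3.3,interpolation=cv2.INTER_CUBIC))
```

```text
[0.59327378 0.20151933 0.13113873] [-1.79998087e+02 -1.59295145e-02 -1.78434326e+02] [ 0.85233351 -0.11328863  0.77870151] 0.05523776185942624
```

View pics/w4.png

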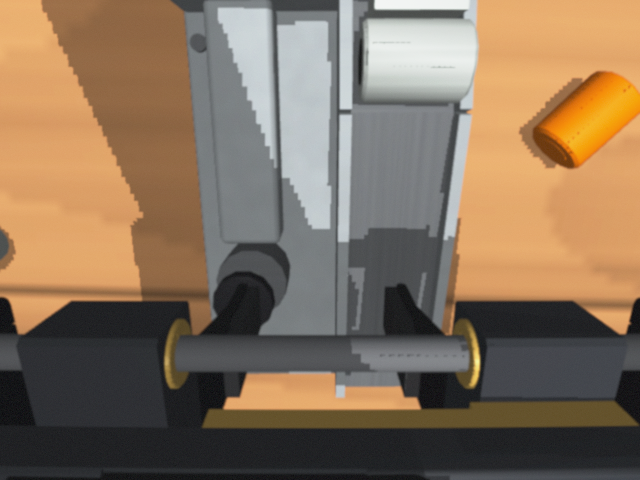

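View pics/s4c.png

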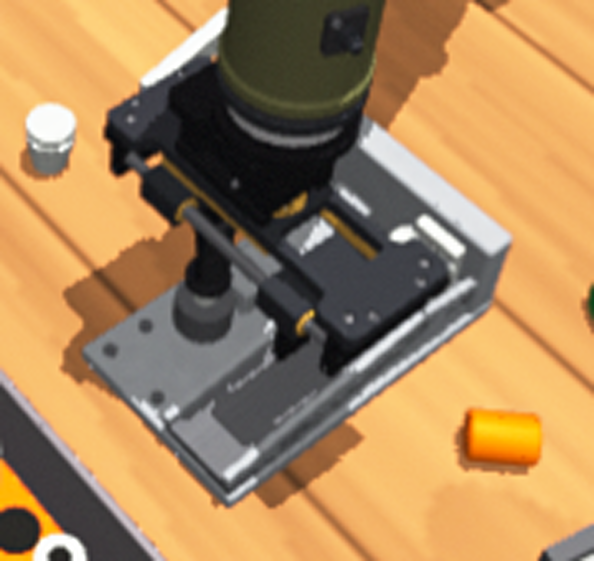

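>>> drive_tool(commands=[[0, 0, 0.3, 0, 0, 0, 0.63], [0, 0, 0.3, 0, 0, 0, 0.63], [0, 0, 0.3, 0, 0, 0, 0.63], [0, 0, 0.35, 0, 0, 0, 0.63], [0, 0, 0.35, 0, 0, 0, 0.63], [0, 0, 0, 0, 0, 0, 0.63], [0, 0, 0, 0, 0, 0, 0.63], [0, 0, 0, 0, 0, 0, 0.63], [0, 0, 0, 0, 0, 0, 0.63], [0, 0, 0, 0, 0, 0, 0.63], [0, 0, 0, 0, 0, 0, 0.63]])

```text
time_s: 4.2
tool_pos: [0.594, 0.2017, 0.1162]
tool_rot: [180.0, 0.1, -178.4]
force: [-0.4, 0.1, 7.3]
grip_width: 0.0549
```

Run:
```python
from h import *
r=shot('wrist','w5');o=env.get_obs();print(o['tool_pos'],o['tool_rot'],o['force'],o['wrist_torque'],o['grip_width'])
r=shot('scene','s5');cv2.imwrite('pics/s5c.png',cv2.resize(r['img'][220:390,310:490],None,fx=3.3,fy=3.3,interpolation=cv2.INTER_CUBIC))
```

```text
[0.5939487  0.20165199 0.11614964] [ 1.79972718e+02  8.12636782e-02 -1.78434721e+02] [-1.32604878 -0.90110993  6.66030412] [-0.18366236  0.22940087 -0.02099348] 0.05495354121613794
```

View pics/w5.png

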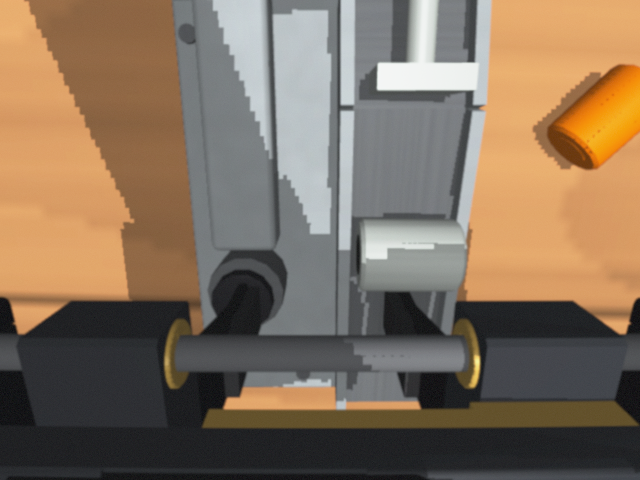

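View pics/s5c.png

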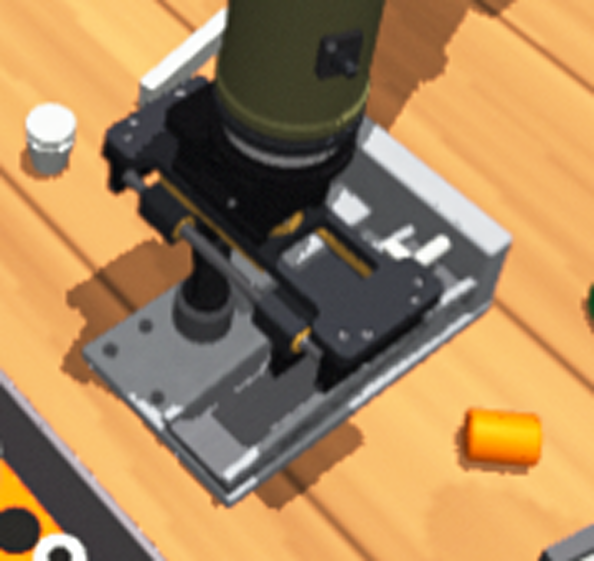

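>>> drive_tool(commands=[[0, 0, 0.1, 0, 0, 0, 0.63], [0, 0, 0, 0, 0, 0, 0.63], [0, 0, 0, 0, 0, 0, 0.63], [0, 0, 0, 0, 0, 0, 0.63]])

```text
time_s: 4.63
tool_pos: [0.594, 0.2017, 0.1161]
tool_rot: [180.0, 0.1, -178.4]
force: [-2.4, -1.4, 10.5]
grip_width: 0.0546
```

Run:
```python
from h import *
for i in range(4):
  r=shot('wrist','w6_%d'%i);o=env.get_obs();print(o['time_s'],o['tool_pos'],o['force'],o['grip_width'])
```

```text
4.6833 [0.5940079  0.20166052 0.11602544] [-2.61826688 -0.64518474 11.6655443 ] 0.05515609894851144
4.7333 [0.59400603 0.20164781 0.11603459] [-2.40528106 -0.64404952 10.54001064] 0.05481004712015484
4.7833 [0.5939937  0.2016572  0.11604839] [-3.17213442 -1.17688557 11.79017274] 0.054929976602584196
4.8333 [0.59401489 0.20165705 0.11605081] [-2.61935035 -1.184405   11.07477074] 0.054478904107157625
```

Run:
```python
from h import *
a=load('w6_0')['img'];b=load('w6_3')['img'];c=load('w5')['img']
d=lambda p,q:cv2.absdiff(p,q)[200:310,340:480]
print(d(a,b).max(),d(a,b).mean(),d(c,b).max(),d(c,b).mean())
W=load('w6_3');print(plane(W,(362,255),.064),plane(W,(465,255),.064),'front',plane(W,(410,292),.05))
cv2.imwrite('pics/w6c.png',cv2.resize(b[190:340,190:490],None,fx=2.6,fy=2.6,interpolation=cv2.INTER_CUBIC))
r=shot('top','t6');cv2.imwrite('pics/t6c.png',cv2.resize(r['img'][200:340,140:430],None,fx=2.7,fy=2.7))
```

```text
13 1.1461904761904762 82 1.71491341991342
[0.56418302 0.21692098 0.064     ] [0.56311807 0.25606806 0.064     ] front [0.58497327 0.24005029 0.05      ]
```

View pics/w6c.png

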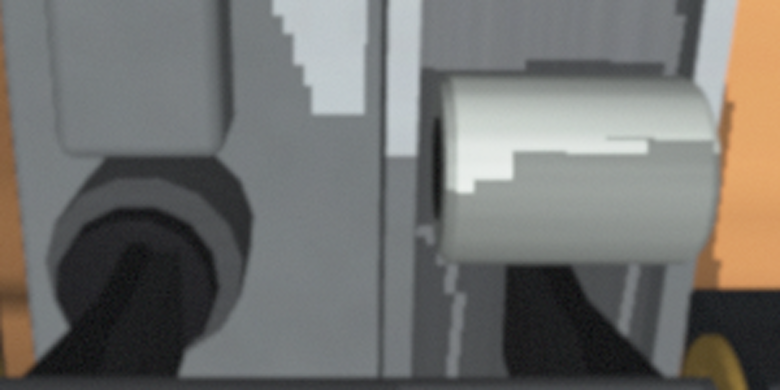

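View pics/t6c.png

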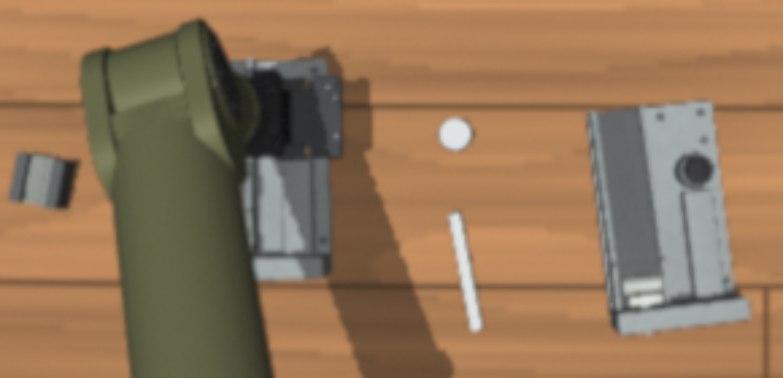

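```bash
python3 -c "
from h import *
print(env.sign_off())"
```

```text
the job is handed in; nothing more can be done
None
```

The job is handed in. The thick bush is trapped on the runway against one finger, and the other finger is holding its plunger down.

- **Which dispenser:** I used the left one. Its bush is clearly thicker in the enlarged crops (scene pixel about 437, 297; top 221, 286).
- **What I did:** I set the fingers about 70 mm apart between centres. I then pressed straight down, so one finger drove the plunger while the other came down in the lane. The ejector pushed the bush out, and it rolled to the lane finger.
- **Plunger down:** The fingertips ended at about 46 mm, the stated height when fully down. A further 1 mm of commanded press moved the tool only about 0.1 mm and raised the force from about 7 N to 11 N. That means the plunger is on its stop, above the 6 N spring force.
- **Bush at rest:** It lies square across the lane and touches the finger. The wrist pictures over the last 0.15 s showed no movement beyond image noise.
- **Everything else:** The other dispenser, collet, bar and V-block looked untouched in the last top view. I did not check the other bystanders after the press.
- **What disagreed:** The plunger's sideways position differed by about 6 mm between the top and wrist cameras. The two-view heights came out 4–13 mm low when the top camera was one of the pair, and 1.5 mm low from the scene and wrist pair. I used a position between the two and confirmed it in the close wrist view before pressing.

The clock was at about 4.9 s of the 29 s allowed.

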